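Dress the face of the ingot mould

TASK

Get the small ingot mould ready for a pour: fold its front half all the way down by the wooden handle, then take the emery block and draw it, sole flat on the sloping plain face of the fixed half, in one slow unbroken stroke from the left edge of the face to the right edge, with a steady moderate pressure on its sponge, neither skimming nor crushing it. Afterwards stand the block back on the scorched board, sole down, leave the mould open, and do not disturb the charcoal or the flux cup.

Things in the scene. Friction and masses are not known exactly. Their poses are not given: they have to be found in the camera images.
- mould: Grey steel two-part ingot mould on an inclined stand, bolted to the bench. Base plate 100 (x) x 176 (y) x 8 mm; origin under its centre, x away from the robot, y left, z up. The fixed half is a plain steel plate 85 mm up the slope x 150 mm wide x 14 mm; its face rises away from the robot at 28 degrees to the horizontal, covered by the hinged front half until that is folded down.
- face (a point): Centre of the flat face of the fixed half. x points up the slope, y to the left along the face, z straight out of the face (28 degrees from vertical, leaning towards the robot). The face reaches 75 mm to either side in y and 42 mm up and down in x; hinge knuckles stand up to 5 mm proud of it just below its lower edge, from x = -47 mm down. The face centre is 67 mm above the bench.
- leaf_hinge (a point): Middle of the hinge line of the front half, along the lower edge of the face, 42 mm above the bench. The hinge axis is the mould's y axis.
- mould_leaf (a joint): Angle of the hinged front half, rad. 0 = shut, lying on the face; 2.65 (its stop) = folded right over towards the robot and lying level in front of the face, hollows up. The steel half is 85 x 150 x 14 mm, 0.35 kg, on a stiff hinge (0.25 N m): it stays where it is left. It may start a little ajar.
- leaf_grip (a point): Grip point on the front half's wooden handle: a round stick 17 mm thick, 44 mm long, out of the middle of the free edge, square to the hinge. The point is on its axis, 18 mm from its tip, 130 mm from the hinge line. Shut, the handle points up and away from the robot at 28 degrees; folded down, level towards the robot, its axis 35 mm above the bench. Handle free to turn between pinching fingers.
- emery_block: Hand emery block, 60 (x) x 40 (y) x 55 mm high, 0.15 kg, standing on its sole on the board; origin under the centre of the sole, z up. Plain cork grip 60 x 34 mm from 22 to 55 mm height (take it across the 34 mm), above a grey sponge with a 60 x 40 mm dark abrasive sole.
- emery_sole (a joint): How far the sponge of the emery block is squashed, m: 0 = free, 0.006 = squashed hard. 2.5 N per mm, so 0.003 means about 7.5 N. Standing free it reads about 0.0005.
- board: Pale scorched soldering board, 152 (x) x 202 (y) x 15 mm, fixed on the bench; origin under its centre, top 15 mm up.
- flux_cup: Lidded off-white plastic cup, 86 mm across, 72 mm high, on the bench left of the mould; origin under its centre.
- charcoal: Black lump of charcoal, 51 x 59 x 35 mm, lying on the board beside the block; origin under its centre.
- torch_a: Obstacle: a torch leaning in its sheet-metal stand, fixed on the bench just right of the board; origin at the middle of its rest. It rises towards the robot: 0.07 m high at its far end (x 0.50, y 0), a 0.22 m high plate at x 0.30, its bent tip 0.41 m high at about x 0.2, y 0.07.

How it is judged:
On the way, in this order (a step that is already met when the one before it is completed fails the run):
1. the front half is folded fully down (value of joint mould_leaf above 2.55 rad), for 0.2 s.
2. the block is pressed flat on the left edge of the face (3 to 14 N, within 10 degrees of flat) (y of emery_block in the frame of face between 0.042 and 0.09 m and x of emery_block in the frame of face between -0.025 and 0.025 m and contact force between emery_block and mould between 3 and 14 N and angle between the z axis of emery_block and the z axis of face, either way round below 0.17 rad), for 0.15 s.
3. still pressed flat, it passes the left half of the face (3 to 14 N, within 10 degrees of flat) (y of emery_block in the frame of face between 0.008 and 0.032 m and x of emery_block in the frame of face between -0.025 and 0.025 m and contact force between emery_block and mould between 3 and 14 N and angle between the z axis of emery_block and the z axis of face, either way round below 0.17 rad), for 0.15 s.
4. still pressed flat, it passes the right half of the face (3 to 14 N, within 10 degrees of flat) (y of emery_block in the frame of face between -0.032 and -0.008 m and x of emery_block in the frame of face between -0.025 and 0.025 m and contact force between emery_block and mould between 3 and 14 N and angle between the z axis of emery_block and the z axis of face, either way round below 0.17 rad), for 0.15 s.
5. still pressed flat, it reaches the right edge of the face (3 to 14 N, within 10 degrees of flat) (y of emery_block in the frame of face between -0.09 and -0.042 m and x of emery_block in the frame of face between -0.025 and 0.025 m and contact force between emery_block and mould between 3 and 14 N and angle between the z axis of emery_block and the z axis of face, either way round below 0.17 rad), for 0.15 s.
At the end, for the whole second after the job is handed in: The front half of the mould is still folded down to within 0.1 rad of its stop, and the emery block stands released and at rest on the board, upright (within 0.1 rad) on its sole (value of joint mould_leaf above 2.55 rad and height (world z) of emery_block between 0.011 and 0.019 m and angle between emery_block's own z axis and vertical below 0.1 rad and contact force between emery_block and board above 0.3 N and linear speed of emery_block below 0.02 m/s and contact force between the fingers and emery_block below 0.05 N); the robot touches nothing.
It fails at once if the block is pressed on the mould with more than 30 N (contact force between emery_block and mould above 30 N).
It fails at once if the block is lifted off (or set down) in the middle of the face: its sole hovers 4 to 15 mm over it, less than 30 mm from the centre (z of emery_block in the frame of face between 0.004 and 0.015 m and y of emery_block in the frame of face between -0.03 and 0.03 m and x of emery_block in the frame of face between -0.04 and 0.04 m).
It fails at once if the flux cup is moved more than 25 mm (distance of flux_cup from where it was at the start of the episode above 0.025 m).
It fails at once if the charcoal is moved more than 25 mm (distance of charcoal from where it was at the start of the episode above 0.025 m).
It also fails if it takes over 64 s, if anything falls off the work surface, if the arm or the gripper's body presses on something with over 40 N, if the wrist force passes 120 N, or if a joint passes its speed limit or range.

ROBOT

A 6-joint arm with a two-finger parallel gripper is mounted at the origin on the work surface; the furniture and walls round the work are solid. World frame = base frame: x ahead of the robot, y to its left, z up, the work surface at z = 0. Lengths are in m, angles in rad, forces in N, time in s.
With the tool pointing down it reaches from about 0.35 to 0.775 m from the base axis. Payload 5.5 kg.
Tool frame: the origin (TCP) lies midway between the tips of the shut fingers; the grasp point (between the pads) lies 19 mm behind it; z points along the fingers, y is the direction in which the jaws open and shut (so a half turn about z gives the same grasp; the last joint's range is limited). The gripper opens to 85 mm and grips with 20 to 120 N. Pads are 22 mm wide; open, the fingers measure 114 mm over their backs; the gripper's body (76 mm by 85 mm) begins 54 mm behind the grasp point. The pads swing forward as they close: fully open they stand 13 mm farther back than shut.
Start: joints at [-0.14, 0.313, 0.046, 1.304, 0, 1.431], TCP at [0.575, -0, 0.231] pointing down, gripper open.
Joint ranges: [-2.76, 2.76], [-0.86, 1.69], [-1.03, 1.26], [-2.2, 2.34], [-1.47, 1.5], [-3.14, 3.14]. Speed limits (rad/s): [2.57, 2.57, 3.14, 3.14, 3.14, 3.14].

INTERFACE

Orientations are given as a unit quaternion [w, x, y, z].
In Python, from workcell import env gives the robot as it stands.
- The arm moves only by the shell command python3 -m creep 'ROWS' [OPENING] [FORCE]. ROWS is JSON, a list of rows, each a list of 6 numbers: the shift along the tool's x, y, z in m, then the turn, a rotation vector about the tool's x, y, z in degrees. A call has exactly 8 rows; each row is the pose to reach, as a shift and turn from the pose commanded when the call began, along the tool's axes at that moment; what a row does not reach only later rows make up. A row lasts 1/10 s, in which the tool goes at most 50 mm and 8.59 degrees, less where a joint would pass 70% of its speed; a pose out of reach is approached as far as the arm can. A call with a gripper value outside its range is refused whole. OPENING is the finger opening in m, from 0 to 0.0854, set as the call begins (- or left out, the last holds). The fingers move at their own pace and stop on an object; FORCE is the grip in N (left out, the last holds). Time passes only in rows, so rows that repeat a pose let the fingers close, or fill a call up. It gives the time, the measured TCP pose, the force and the opening at its end, in the units of the state.
- env.get_state(): the state, without advancing time (a new reading comes with each control period).
- env.read_camera(name): name is "scene" or "side" or "wrist"; returns (picture, depth): 420x560x3 uint8, blue, green, red; 420x560 float32, m along the optical axis (not along the pixel's ray), 0 where there is no reading.
- env.camera_params(name): a dict with "fx", "fy", "cx", "cy" (pixels), "position" and "orientation" of the camera in the world. Camera axes: x right, y up, looking along -z (the intrinsics and any distortion apply to the point x, -y, -z); pixel columns grow to the right and rows downward; lengths in m; the calibration is good to about 2 mm. The wrist camera is an equidistant fisheye: a pixel r from the principal point sees the ray r / f radians off the axis. A picture is of the moment at which its call begins: read the wrist's pose just before it. camera_params takes no time and is no camera call; for the wrist camera it gives the pose at the moment of the call.
- env.hand_in(): hands the job in, once; it reports no verdict.
The state is a dict: "clock": time; "joint_pos": joint angles; "qvel": joint speeds; "tau": joint torques, N m; "tcp_pos": TCP position; "orientation": TCP orientation; "wrist_force": force on the tool from outside, world axes, zero at the start; "ft_torque": the same for the moment, N m; "finger_gap": finger opening in m.
Only numpy, scipy, OpenCV 4.12 (cv2) and the standard library are available. Lean on these libraries where they do the work, as an engineer would, in place of code of your own. Each camera call takes 0.05 s, during which the arm holds its last target. There are 200 camera calls.

## Working session

There is one attempt and no reset: what is moved stays moved. The work goes in short steps, Python scripts to look and compute and a shell command to move; the robot and the scene stay as the last step left them, time stands still between calls to the robot, and variables do not carry over. Pictures are saved under pics/ and viewed, about 8 in all and at most 12, crops included, and the job is handed in when it is done.

```bash
ls; mkdir -p pics; python3 - <<'E'
from workcell import env
import cv2,numpy as np
print(env.get_state())
for n in("scene","side"):
    p=env.camera_params(n);print(n,p)
    im,d=env.read_camera(n);cv2.imwrite(f"pics/{n}0.png",im);np.save(f"pics/{n}0.npy",d);print((d>0).mean())
E
```

```text
pics
{'clock': 0.0, 'joint_pos': array([-1.39601761e-01,  3.13989361e-01,  4.50061907e-02,  1.30359064e+00,
       -5.83334531e-06,  1.43119491e+00]), 'qvel': array([ 0.00196939,  0.00058284, -0.00011139, -0.00069582, -0.00048534,
        0.00044444]), 'tau': array([-2.90074182e-03, -4.80629075e+01,  2.98531097e+01,  1.95313990e-02,
       -3.83516899e-04, -4.27451073e-05]), 'tcp_pos': array([5.74506201e-01, 5.69767486e-05, 2.30426269e-01]), 'orientation': array([-7.08011095e-04,  7.07106621e-01,  7.07106383e-01, -5.37204239e-04]), 'wrist_force': array([-0.06398371, -0.20374131,  0.81753866]), 'ft_torque': array([ 0.01969587, -0.00069448,  0.01795579]), 'finger_gap': 0.08547805028095333}
scene {'fx': 396.96007750597823, 'fy': 396.96007750597823, 'cx': 282.3595063381192, 'cy': 208.04107969684975, 'position': array([1.10913199, 0.35610809, 0.74846279]), 'orientation': array([0.63750216, 0.25083234, 0.27318967, 0.67530848])}
0.995969387755102
side {'fx': 502.9141976185751, 'fy': 502.9141976185751, 'cx': 281.5227427587688, 'cy': 209.8503346503929, 'position': array([ 0.19805289, -0.54317323,  0.62348361]), 'orientation': array([ 0.85718474,  0.49331545, -0.07329989, -0.12845745])}
0.9959863945578231
```

View pics/scene0.png

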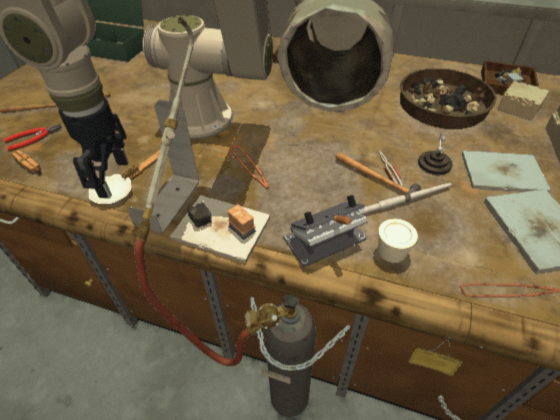

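View pics/side0.png

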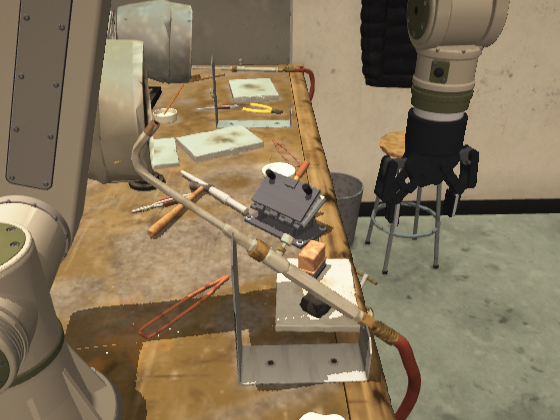

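The scene view shows the board at about (222,228), with the block at (240,222) and the charcoal at (200,214). The mould is at about (325,235), with its brown handle at about (343,218), and the cup is at (397,240). The side view shows the mould at (285,200), with the block at (313,258) partly behind the torch.

```bash
cat > h.py <<'E'
import numpy as np,cv2
from scipy.spatial.transform import Rotation as R
from workcell import env
def rot(q): return R.from_quat([q[1],q[2],q[3],q[0]])
def cloud(p,d):
    v,u=np.mgrid[:d.shape[0],:d.shape[1]]
    c=np.stack([(u-p["cx"])/p["fx"]*d,-(v-p["cy"])/p["fy"]*d,-d],-1)
    return rot(p["orientation"]).apply(c.reshape(-1,3)).reshape(c.shape)+p["position"]
E
python3 - <<'E'
from h import *
for n in("scene","side"):
    p=env.camera_params(n);im=cv2.imread(f"pics/{n}0.png");P=cloud(p,np.load(f"pics/{n}0.npy"));np.save(f"pics/{n}P.npy",P)
    hsv=cv2.cvtColor(im,cv2.COLOR_BGR2HSV);H,S,V=[hsv[...,i].astype(int) for i in range(3)]
    x,y,z=[P[...,i] for i in range(3)]
    w=(x>.4)&(x<.9)&(y>.05)&(y<.6)
    def rep(l,m):
        q=P[m]; v,u=np.nonzero(m)
        if len(q)<5: print(n,l,len(q));return
        r=cv2.minAreaRect(q[:,:2].astype(np.float32))
        print(n,l,len(q),"px",u.min(),u.max(),v.min(),v.max(),"lo",np.percentile(q,2,0).round(3),"hi",np.percentile(q,98,0).round(3),"rect",np.round(r[0],3),np.round(r[1],3),round(r[2],1))
    rep("bench",w&(abs(z)<.006))
    rep("boardtop",w&(abs(z-.015)<.005)&(S<90)&(V>140)&(y<.33))
    rep("corktop",w&(abs(z-.070)<.006)&(S>90)&(H<20)&(y<.3))
    rep("cork",w&(z>.04)&(z<.08)&(S>90)&(H<20)&(y<.3))
    rep("charcoal",w&(z>.03)&(z<.06)&(V<70)&(y<.25))
    rep("cuptop",w&(z>.066)&(z<.08)&(V>140)&(S<80)&(y>.4))
    rep("steel",w&(z>.05)&(z<.13)&(S<60)&(V<170)&(y>.24)&(y<.5))
    rep("handle",w&(z>.06)&(z<.2)&(S>90)&(y>.26))
    c=im[170:270,180:420] if n=="scene" else im[160:350,170:370]
    k=3.3 if n=="scene" else 3
    cv2.imwrite(f"pics/{n}c.png",cv2.resize(c,None,fx=k,fy=k,interpolation=cv2.INTER_CUBIC))
E
```

```text
scene bench 8239 px 173 415 205 312 lo [ 0.405  0.095 -0.005] hi [0.656 0.594 0.005] rect [0.54  0.325] [0.55 0.28] 90.0
scene boardtop 2218 px 173 286 202 259 lo [0.406 0.065 0.01 ] hi [0.567 0.261 0.016] rect [0.487 0.19 ] [0.262 0.151] 72.6
scene corktop 274 px 228 252 205 225 lo [0.464 0.186 0.065] hi [0.516 0.24  0.071] rect [0.489 0.213] [0.059 0.035] 44.7
scene cork 435 px 228 253 205 232 lo [0.467 0.184 0.042] hi [0.519 0.241 0.071] rect [0.49  0.213] [0.06  0.035] 44.4
scene charcoal 167 px 188 210 205 226 lo [0.448 0.077 0.03 ] hi [0.495 0.133 0.049] rect [0.467 0.104] [0.055 0.041] 34.7
scene cuptop 573 px 322 413 213 249 lo [0.49  0.415 0.066] hi [0.569 0.599 0.079] rect [0.52  0.503] [0.197 0.096] 87.3
scene steel 1652 px 291 365 196 246 lo [0.453 0.344 0.058] hi [0.573 0.49  0.121] rect [0.512 0.422] [0.108 0.151] 30.4
scene handle 119 px 334 350 215 223 lo [0.481 0.426 0.065] hi [0.563 0.457 0.142] rect [0.52  0.443] [0.033 0.089] 84.5
side bench 3301 px 229 362 181 342 lo [ 0.402  0.052 -0.005] hi [0.656 0.593 0.005] rect [0.54  0.325] [0.55 0.28] 89.9
side boardtop 2749 px 276 357 241 328 lo [0.403 0.055 0.011] hi [0.563 0.244 0.017] rect [0.488 0.186] [0.268 0.15 ] 72.4
side corktop 315 px 298 325 240 260 lo [0.461 0.179 0.065] hi [0.516 0.234 0.072] rect [0.489 0.209] [0.062 0.035] 45.4
side cork 587 px 298 325 240 271 lo [0.459 0.179 0.041] hi [0.517 0.231 0.072] rect [0.489 0.209] [0.063 0.035] 44.1
side charcoal 219 px 301 329 295 312 lo [0.433 0.074 0.03 ] hi [0.473 0.107 0.048] rect [0.449 0.089] [0.024 0.051] 51.6
side cuptop 252 px 254 294 163 193 lo [0.453 0.471 0.066] hi [0.565 0.599 0.074] rect [0.509 0.524] [0.169 0.084] 67.2
side steel 2341 px 252 325 169 222 lo [0.441 0.337 0.052] hi [0.562 0.469 0.12 ] rect [0.494 0.405] [0.09  0.161] 40.8
side handle 167 px 293 320 160 207 lo [0.526 0.367 0.082] hi [0.565 0.45  0.143] rect [0.545 0.467] [0.213 0.044] 87.7
```

View pics/scenec.png

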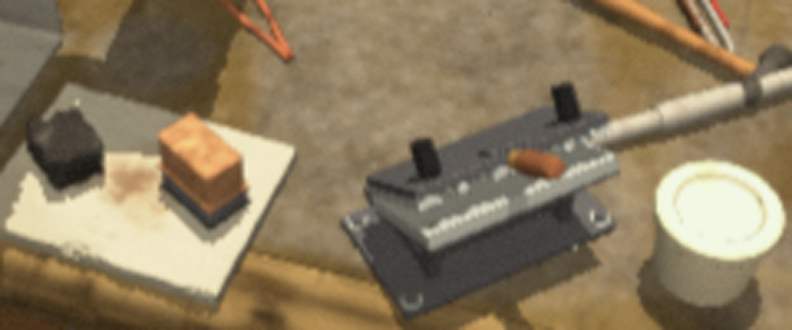

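View pics/sidec.png

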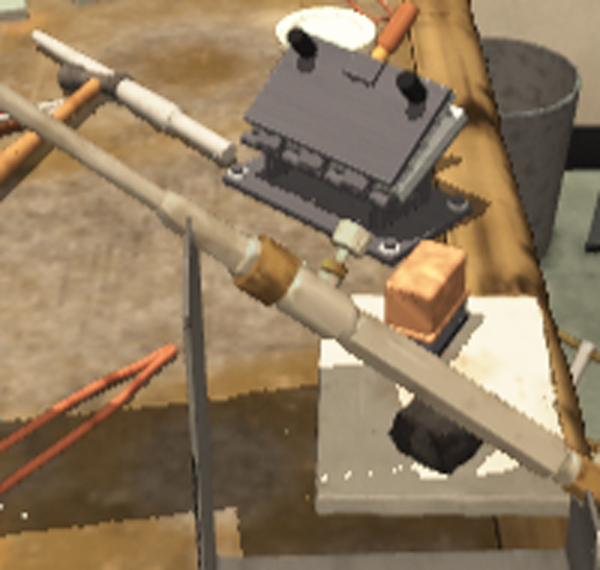

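The scene crop shows a steel leaf with two black pegs and an orange handle at crop (535,163). A white rod lies behind and to the left of the mould, ending at crop (610,135). The side crop shows the leaf's top with corners at crop (278,45), (455,95), (395,195) and (247,120), and the handle at (395,30).

```bash
python3 - <<'E'
from h import *
Ps=np.load("pics/sideP.npy");Pc=np.load("pics/sceneP.npy")
def poly(pts,k,o):
    m=np.zeros((420,560),np.uint8);cv2.fillPoly(m,[np.int32(np.array(pts)/k+o)],1);return m>0
def plane(q,l):
    for _ in range(6):
        c=q.mean(0);n=np.linalg.svd(q-c)[2][2];n*=np.sign(n[2]);r=(q-c)@n;q=q[abs(r)<max(2*r.std(),.0015)]
    h=np.degrees(np.arctan2(-n[1],-n[0]));print(l,len(q),"c",c.round(4),"n",n.round(3),"tilt",np.degrees(np.arccos(n[2])).round(2),"upslope yaw",h.round(2),"rms",r.std().round(4))
    return c,n
plane(Ps[poly([(285,75),(440,110),(385,185),(260,120)],3,(170,160))],"leaf side")
plane(Pc[poly([(390,180),(480,150),(590,118),(540,115),(450,150)],3.3,(180,170))],"leaf scene")
for n,P in(("side",Ps),("scene",Pc)):
    im=cv2.imread(f"pics/{n}0.png");hsv=cv2.cvtColor(im,cv2.COLOR_BGR2HSV).astype(int)
    x,y,z=[P[...,i] for i in range(3)]
    m=(hsv[...,1]>110)&(hsv[...,0]<18)&(z>.06)&(z<.2)&(y>.38)&(y<.5)&(x>.45)&(x<.62)
    k,lab,st,_=cv2.connectedComponentsWithStats(m.astype(np.uint8));
    for i in range(1,k):
        if st[i,4]>15:
            q=P[lab==i];c=np.median(q,0);d=np.linalg.svd(q-q.mean(0))[2][0];t=(q-c)@d
            print(n,"handle",st[i],c.round(4),"dir",d.round(3),"ends",(c+d*t.min()).round(4),(c+d*t.max()).round(4))
            sc=P[(lab==i)&(z>.0)]
    b=(abs(z-.009)<.004)&(x>.4)&(x<.66)&(y>.3)&(y<.52)&(hsv[...,2]<120)&(hsv[...,1]<110)
    b=cv2.morphologyEx(b.astype(np.uint8),cv2.MORPH_OPEN,np.ones((2,2)))>0
    q=P[b];r=cv2.minAreaRect(q[:,:2].astype(np.float32));print(n,"base",len(q),np.round(r[0],3),np.round(r[1],3),round(r[2],1));print(cv2.boxPoints(r).round(3).tolist())
    # bright screws
E
```

```text
leaf side 1013 c [0.4933 0.3911 0.0774] n [-0.532 -0.316  0.785] tilt 38.26 upslope yaw 30.73 rms 0.0012
leaf scene 190 c [0.481  0.4243 0.0817] n [-0.538 -0.321  0.779] tilt 38.83 upslope yaw 30.82 rms 0.0004
side handle [294 160  16  21 142] [0.5446 0.436  0.1288] dir [-0.661 -0.41  -0.628] ends [0.56   0.4455 0.1434] [0.5241 0.4233 0.1093]
side base 634 [ 0.394 -0.063] [1.026 0.155] 76.4
[[0.1979999989271164, -0.5429999828338623], [0.3479999899864197, -0.5789999961853027], [0.5889999866485596, 0.4169999957084656], [0.4390000104904175, 0.45399999618530273]]
scene handle [334 215  17   9 104] [0.5512 0.4403 0.1326] dir [0.732 0.202 0.651] ends [0.4816 0.4211 0.0707] [0.563  0.4435 0.143 ]
scene base 875 [0.77 0.35] [0.169 0.657] 76.6
[[0.4309999942779541, 0.3440000116825104], [1.0700000524520874, 0.19099999964237213], [1.1089999675750732, 0.35600000619888306], [0.4699999988079071, 0.5080000162124634]]
```

```bash
cat >> h.py <<'E'
YAW=30.8;S=np.array([np.cos(np.radians(YAW)),np.sin(np.radians(YAW)),0]);L=np.array([-S[1],S[0],0]);Z=np.array([0,0,1.])
def sl(s,l,z): return s*S+l*L+z*Z
def delta(pos,Rm=None):
    "tool-frame shift and rotvec (deg) from the measured pose to a world pose"
    st=env.get_state();A=rot(st["orientation"])
    d=A.inv().apply(np.asarray(pos)-st["tcp_pos"])
    r=np.zeros(3) if Rm is None else (A.inv()*R.from_matrix(Rm)).as_rotvec(degrees=True)
    print("t",round(float(st["clock"]),2),"tcp",st["tcp_pos"].round(4),"F",st["wrist_force"].round(1),"gap",round(float(st["finger_gap"]),4),"shift",d.round(4),"turn",r.round(2));return d,r
DOWN=np.column_stack([-S,L,-Z])
E
python3 -m creep '[[0.05,-0.002,0,0,0,-8],[0.10,-0.005,0,0,0,-16],[0.15,-0.008,0,0,0,-24],[0.20,-0.010,0,0,0,-32],[0.25,-0.013,0,0,0,-40],[0.30,-0.015,0,0,0,-48],[0.35,-0.018,0,0,0,-56],[0.40,-0.021,0,0,0,-64]]' 0.06
python3 - <<'E'
from h import *
delta(sl(.703,.098,.20),DOWN)
for n in("side","scene"):
    P=np.load(f"pics/{n}P.npy");im=cv2.imread(f"pics/{n}0.png");hsv=cv2.cvtColor(im,cv2.COLOR_BGR2HSV).astype(int)
    s=P@S;l=P@L;z=P[...,2]
    m=(s>.3)&(s<.6)&(l>.0)&(l<.35)&(z>.012)&(z<.12)
    for a in np.arange(.3,.6,.03):
        k=m&(s>=a)&(s<a+.03);q=P[k]
        if len(q):print(n,"s",a.round(2),len(q),"l",np.percentile(l[k],[5,95]).round(3),"z",np.percentile(z[k],[5,95]).round(3))
    m=(z>.066)&(z<.08)&(l>.19)&(l<.33)&(s>.55)&(s<.8)&(hsv[...,1]<80)&(hsv[...,2]>140);print("cup s,l",(s[m].min()+s[m].max())/2,(l[m].min()+l[m].max())/2)
E
```

```text
clock: 0.9
tcp_pos: [0.5534, 0.4013, 0.2308]
orientation: [-0.0, 0.222, 0.975, -0.0]
wrist_force: [0.4, -0.6, 0.5]
finger_gap: 0.0599
t 0.9 tcp [0.5534 0.4013 0.2308] F [ 0.4 -0.6  0.5] gap 0.0599 shift [0.0183 0.0387 0.0308] turn [-3.000e-02 -3.000e-02 -5.647e+01]
side s 0.39 93 l [0.28  0.297] z [0.013 0.024]
side s 0.42 85 l [0.288 0.306] z [0.013 0.024]
side s 0.45 70 l [0.3   0.318] z [0.014 0.024]
side s 0.48 58 l [0.311 0.33 ] z [0.014 0.022]
side s 0.51 17 l [0.324 0.336] z [0.013 0.02 ]
side s 0.54 21 l [0.34  0.348] z [0.013 0.02 ]
side s 0.57 248 l [0.026 0.173] z [0.014 0.055]
cup s,l 0.7445502926336502 0.22529072200101263
scene s 0.39 43 l [0.283 0.3  ] z [0.014 0.023]
scene s 0.42 67 l [0.29 0.31] z [0.014 0.024]
scene s 0.45 64 l [0.301 0.321] z [0.013 0.023]
scene s 0.48 61 l [0.311 0.333] z [0.014 0.022]
scene s 0.51 68 l [0.002 0.343] z [0.013 0.02 ]
scene s 0.54 33 l [0.34  0.349] z [0.013 0.02 ]
scene s 0.57 10 l [0.018 0.35 ] z [0.012 0.042]
cup s,l 0.746515620394369 0.22582095116234385
```

```bash
python3 -m creep '[[0.005,0.01,0,0,0,-8],[0.01,0.02,0.005,0,0,-16],[0.015,0.03,0.01,0,0,-24],[0.018,0.039,0.02,0,0,-32],[0.018,0.039,0.03,0,0,-40],[0.018,0.039,0.03,0,0,-48],[0.018,0.039,0.03,0,0,-56],[0.018,0.039,0.03,0,0,-56.5]]' 
python3 - <<'E'
from h import *
delta(sl(.703,.098,.113),DOWN)
im,d=env.read_camera("wrist");p=env.camera_params("wrist");print(p)
im2,_=env.read_camera("scene")
cv2.imwrite("pics/m1.png",np.hstack([cv2.resize(im,(400,300)),cv2.resize(im2[130:280,230:430],(400,300),interpolation=cv2.INTER_CUBIC)]))
E
```

```text
clock: 1.7
tcp_pos: [0.5547, 0.4422, 0.2004]
orientation: [-0.001, -0.263, 0.965, -0.0]
wrist_force: [-0.4, 0.5, 1.0]
finger_gap: 0.0601
t 1.7 tcp [0.5547 0.4422 0.2004] F [-0.4  0.5  1. ] gap 0.0601 shift [-0.0002  0.0022  0.0874] turn [-0.01 -0.09 -0.25]
{'fx': 325.19226210127806, 'fy': 325.19226210127806, 'cx': 275.5863616925008, 'cy': 215.97186187819443, 'position': array([0.49435172, 0.40684204, 0.34389075]), 'orientation': array([ 0.49232916, -0.06816601, -0.11994546,  0.85940589])}
```

View pics/m1.png

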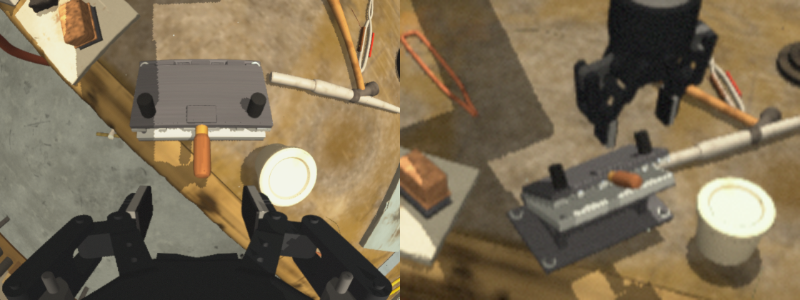

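The wrist view (left panel) shows the handle at (202,150), centred between the fingers at x 148 and 248, and the cup is clear at (288,175). The scene view agrees, so I'm descending.

```bash
python3 -m creep '[[0,0.002,0.03,0,0,0],[0,0.002,0.06,0,0,0],[0,0.002,0.08,0,0,0],[0,0.002,0.087,0,0,0],[0,0.002,0.087,0,0,0],[0,0.002,0.087,0,0,0],[0,0.002,0.087,0,0,0],[0,0.002,0.087,0,0,0]]' 
python3 -m creep '[[0,0,0,0,0,0],[0,0,0,0,0,0],[0,0,0,0,0,0],[0,0,0,0,0,0],[0,0,0,0,0,0],[0,0,0,0,0,0],[0,0,0,0,0,0],[0,0,0,0,0,0]]' 0 35
python3 - <<'E'
from h import *
d,_=delta(sl(.703,.098,.113),DOWN)
st=env.get_state();g=st["tcp_pos"]+[0,0,.019];print("pad s l z",g@S,g@L,g[2],st["finger_gap"])
# arc of the handle point under the pads about hinge (s .6025, z .042)
r0=np.array([g@S-.6025,g[2]-.042]);rad=np.hypot(*r0);a0=np.arctan2(r0[1],r0[0]);print(rad,np.degrees(a0))
end=np.pi+np.arcsin(.007/rad)
for i,a in enumerate(np.linspace(a0,end,17)):
    print(i,np.degrees(a).round(1),"tool x",(-(rad*np.cos(a)-r0[0])).round(4),"z",(-(rad*np.sin(a)-r0[1])).round(4))
E
```

```text
clock: 2.6
tcp_pos: [0.5547, 0.4445, 0.1159]
orientation: [0.001, -0.263, 0.965, 0.0]
wrist_force: [0.5, -0.3, -0.2]
finger_gap: 0.0598
clock: 3.4
tcp_pos: [0.5528, 0.4466, 0.1148]
orientation: [0.0, -0.264, 0.965, 0.002]
wrist_force: [-2.8, 7.7, 0.0]
finger_gap: 0.0159
t 3.4 tcp [0.5528 0.4466 0.1148] F [-2.8  7.7  0. ] gap 0.0159 shift [ 0.0006 -0.0026  0.0018] turn [ 0.24  0.07 -0.18]
pad s l z 0.7035696050809233 0.10056152803728408 0.13376710360336552 0.01587513356231852
0.13651471120346187 42.2381752143963
0 42.2 tool x 0.0 z 0.0
1 51.0 tool x 0.0152 z -0.0144
2 59.8 tool x 0.0325 z -0.0263
3 68.6 tool x 0.0513 z -0.0354
4 77.4 tool x 0.0713 z -0.0415
5 86.2 tool x 0.092 z -0.0444
6 95.0 tool x 0.113 z -0.0442
7 103.8 tool x 0.1336 z -0.0408
8 112.6 tool x 0.1535 z -0.0343
9 121.4 tool x 0.1722 z -0.0248
10 130.2 tool x 0.1891 z -0.0125
11 139.0 tool x 0.2041 z 0.0022
12 147.8 tool x 0.2165 z 0.0189
13 156.6 tool x 0.2263 z 0.0375
14 165.4 tool x 0.2331 z 0.0572
15 174.1 tool x 0.2369 z 0.0778
16 182.9 tool x 0.2374 z 0.0988
```

```bash
python3 -m creep '[[0.015,0.001,-0.0145,0,0,0],[0.0325,0.002,-0.0265,0,0,0],[0.051,0.003,-0.0355,0,0,0],[0.071,0.003,-0.0415,0,0,0],[0.092,0.003,-0.0445,0,0,0],[0.113,0.003,-0.044,0,0,0],[0.1335,0.003,-0.041,0,0,0],[0.1535,0.003,-0.0345,0,0,0]]' 
python3 - <<'E'
from h import *
g=env.get_state()["tcp_pos"]+[0,0,.019];delta(sl(.5502,.102,.148))
print("pad s l z",g@S,g@L,g[2])
E
```

```text
clock: 4.2
tcp_pos: [0.423, 0.3692, 0.1518]
orientation: [0.004, -0.263, 0.965, 0.0]
wrist_force: [5.1, -1.9, 5.1]
finger_gap: 0.0155
t 4.2 tcp [0.423  0.3692 0.1518] F [ 5.1 -1.9  5.1] gap 0.0155 shift [0.0023 0.0015 0.0038] turn [0. 0. 0.]
pad s l z 0.5524286378126951 0.10052878369673808 0.17083538338931598
```

```bash
python3 -m creep '[[0.0185,0,0.0095,0,0,0],[0.0355,0,0.022,0,0,0],[0.0505,0,0.0365,0,0,0],[0.063,0,0.053,0,0,0],[0.0725,0,0.072,0,0,0],[0.0795,0,0.0915,0,0,0],[0.0835,0,0.112,0,0,0],[0.0835,0,0.135,0,0,0]]' 
python3 -m creep '[[0,0,0.002,0,0,0],[0,0,0.004,0,0,0],[0,0,0.004,0,0,0],[0,0,0.004,0,0,0],[0,0,0.004,0,0,0],[0,0,0.004,0,0,0],[0,0,0.004,0,0,0],[0,0,0.004,0,0,0]]' 
python3 - <<'E'
from h import *
g=env.get_state()["tcp_pos"]+[0,0,.019];delta(sl(.466,.102,.02))
print("pad s l z",g@S,g@L,g[2])
E
```

```text
clock: 5.0
tcp_pos: [0.3473, 0.324, 0.0133]
orientation: [-0.001, -0.263, 0.965, -0.002]
wrist_force: [-1.5, -8.8, 50.3]
finger_gap: 0.0159
clock: 5.8
tcp_pos: [0.3475, 0.3241, 0.0111]
orientation: [-0.001, -0.263, 0.965, -0.002]
wrist_force: [-4.0, -10.2, 18.2]
finger_gap: 0.0154
t 5.8 tcp [0.3475 0.3241 0.0111] F [ -4.  -10.2  18.2] gap 0.0154 shift [-0.0015  0.0015 -0.0089] turn [0. 0. 0.]
pad s l z 0.4644373557559095 0.10042578658254643 0.03007579503324013
```

```bash
python3 -m creep '[[0,0,-0.002,0,0,0],[0,0,-0.004,0,0,0],[0,0,-0.004,0,0,0],[0,0,-0.004,0,0,0],[0,0,-0.02,0,0,0],[0,0,-0.06,0,0,0],[0,0,-0.11,0,0,0],[0,0,-0.16,0,0,0]]' 0.065
python3 -m creep '[[0,-0.03,-0.02,0,0,5],[0,-0.06,-0.03,0,0,10],[0,-0.1,-0.04,0,0,15],[0,-0.14,-0.05,0,0,20],[0,-0.17,-0.05,0,0,26],[0,-0.2,-0.05,0,0,32],[0,-0.2,-0.05,0,0,38],[0,-0.2,-0.05,0,0,44]]'
python3 - <<'E'
from h import *
delta(sl(.5,.1,.2))
for n in("scene","side"):
    p=env.camera_params(n);im,d=env.read_camera(n);cv2.imwrite(f"pics/{n}1.png",im);np.save(f"pics/{n}P1.npy",cloud(p,d))
a=cv2.imread("pics/scene1.png")[160:280,200:420];b=cv2.imread("pics/side1.png")[140:340,180:400]
cv2.imwrite("pics/m2.png",np.vstack([cv2.resize(a,(550,300)),cv2.resize(b,(330,300))  if 0 else cv2.copyMakeBorder(cv2.resize(b,(330,300)),0,0,0,220,0)]))
E
```

```text
clock: 6.6
tcp_pos: [0.3476, 0.326, 0.1709]
orientation: [-0.001, -0.263, 0.965, -0.0]
wrist_force: [0.9, 0.5, -0.3]
finger_gap: 0.0651
clock: 7.4
tcp_pos: [0.4503, 0.1531, 0.2194]
orientation: [-0.0, 0.121, 0.993, -0.0]
wrist_force: [1.0, -0.1, -0.0]
finger_gap: 0.0648
t 7.4 tcp [0.4503 0.1531 0.2194] F [ 1.  -0.1 -0. ] gap 0.0648 shift [0.1152 0.1661 0.0194] turn [0. 0. 0.]
```

View pics/m2.png

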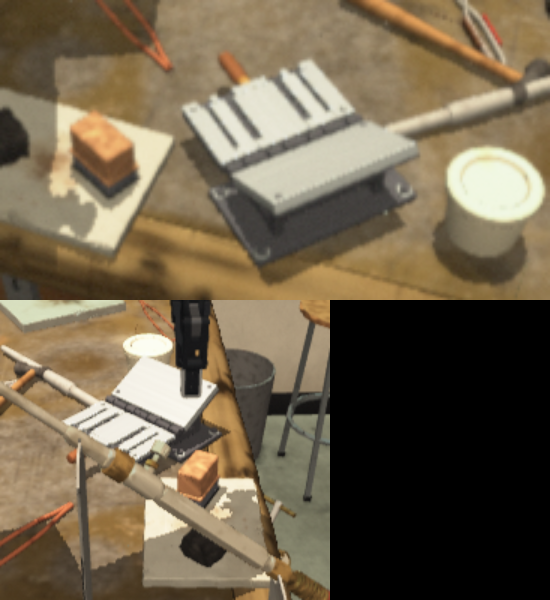

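The front half now lies folded flat with its hollows up. The plain face is exposed at crop (330,165) in the scene panel and crop (160,395) in the side panel, and the block and charcoal are undisturbed.

```bash
python3 - <<'E'
from h import *
def poly(pts,k,o):
    m=np.zeros((420,560),np.uint8);cv2.fillPoly(m,[np.int32(np.array(pts)/k+o)],1);return m>0
def plane(P,q,l):
    for _ in range(6):
        c=q.mean(0);n=np.linalg.svd(q-c)[2][2];n*=np.sign(n[2]);r=(q-c)@n;q=q[abs(r)<max(2*r.std(),.0015)]
    print(l,len(q),"c",c.round(4),"n",n.round(3),"tilt",np.degrees(np.arccos(n[2])).round(2),"yaw",np.degrees(np.arctan2(-n[1],-n[0])).round(2))
    return c,n
Q=[]
for nm,pf,pl,k,o in (("scene",[(240,178),(370,132),(405,150),(280,200)],[(195,108),(308,72),(345,108),(228,155)],2.5,(200,160)),
   ("side",[(138,66),(165,75),(180,105),(165,120),(115,98)],[(75,118),(95,105),(150,130),(130,145)],1.5,(180,140))):
    P=np.load(f"pics/{nm}P1.npy");im=cv2.imread(f"pics/{nm}1.png");hsv=cv2.cvtColor(im,cv2.COLOR_BGR2HSV).astype(int)
    c,n=plane(P,P[poly(pf,k,o)],nm+" face");plane(P,P[poly(pl,k,o)],nm+" leaf")
    near=(abs((P-c)@n)<.0035)&(np.linalg.norm(P-c,axis=-1)<.12)&(hsv[...,1]<70)&(P[...,2]>.03)
    kk,lab,st,ce=cv2.connectedComponentsWithStats(near.astype(np.uint8));i=1+np.argmax(st[1:,4]);q=P[lab==i]
    U=np.cross(L,n);U/=np.linalg.norm(U)
    X=np.c_[q@L,q@S,q[:,2]];r=cv2.minAreaRect(np.c_[(q-c)@L,(q-c)@U].astype(np.float32))
    print(nm,"l",np.percentile(X[:,0],[0,1,99,100]).round(4),"s",np.percentile(X[:,1],[0,1,99,100]).round(4),"z",np.percentile(X[:,2],[0,1,99,100]).round(4),np.round(r[1],4),round(r[2],1))
    # face-plane s at height .067
    print("s at z=.067:",c@S-(.067-c[2])*n[2]/(n@S))
E
```

```text
scene face 747 c [0.5164 0.4173 0.0706] n [-0.404 -0.239  0.883] tilt 27.97 yaw 30.65
scene leaf 811 c [0.4228 0.3694 0.041 ] n [-0.001 -0.001  1.   ] tilt 0.08 yaw 61.15
scene l [0.0255 0.0262 0.173  0.1761] s [0.581  0.5912 0.6875 0.6885] z [0.0324 0.0374 0.0859 0.0873] [0.1518 0.1188] 1.3
s at z=.067: 0.6504861819197718
side face 939 c [0.4856 0.4163 0.0619] n [0.523 0.286 0.803] tilt 36.6 yaw -151.29
side leaf 460 c [0.4174 0.3784 0.0422] n [0.004 0.006 1.   ] tilt 0.39 yaw -124.8
side l [0.0219 0.0227 0.1711 0.1727] s [0.628  0.6282 0.6438 0.663 ] z [0.0333 0.0496 0.0626 0.0635] [0.1508 0.0431] 0.0
s at z=.067: 0.6233741811124912
```

```bash
python3 - <<'E'
from h import *
for n in("scene","side"):
    P=np.load(f"pics/{n}P1.npy");x,y,z=P[...,0],P[...,1],P[...,2]
    for a in np.arange(.05,.5,.05):
        m=(x>a)&(x<a+.05)&(y>-.15)&(y<.3)&(z>.25)
        if m.sum()>5: print(n,a.round(2),m.sum(),"z",np.percentile(z[m],[1,50,99]).round(2),"y",np.percentile(y[m],[1,50,99]).round(2))
    im=cv2.imread(f"pics/{n}1.png");hsv=cv2.cvtColor(im,cv2.COLOR_BGR2HSV).astype(int)
    m=(z>.066)&(z<.075)&(x>.4)&(x<.57)&(y>.13)&(y<.27)&(hsv[...,1]>90)
    q=P[m];r=cv2.minAreaRect(q[:,:2].astype(np.float32));d=np.linalg.svd(q[:,:2]-q[:,:2].mean(0))[2][0];print(n,r,"long axis",np.degrees(np.arctan2(d[1],d[0]))%180)
    m=(z>.019)&(z<.06)&(hsv[...,2]<75)&(x>.4)&(x<.57)&(y>.05)&(y<.16);q=P[m];print("charcoal",len(q),np.percentile(q,[3,97],0).round(3).tolist())
cv2.imwrite("pics/scene1b.png",cv2.imread("pics/scene1.png")[:300])
print(env.get_state()["joint_pos"].round(3))
E
```

```text
scene 0.05 646 z [0.25 0.33 0.39] y [-0.09  0.16  0.22]
scene 0.1 13 z [0.34 0.34 0.35] y [0.3 0.3 0.3]
scene 0.15 18 z [0.27 0.31 0.36] y [0.28 0.29 0.3 ]
scene 0.2 173 z [0.26 0.32 0.36] y [0.29 0.29 0.3 ]
scene 0.25 18 z [0.25 0.26 0.26] y [0.05 0.05 0.06]
scene 0.4 549 z [0.25 0.3  0.51] y [0.09 0.1  0.19]
scene 0.45 6042 z [0.26 0.43 0.54] y [0.12 0.17 0.22]
scene ((0.48961061239242554, 0.21283715963363647), (0.059777796268463135, 0.03361702710390091), 45.49855422973633) long axis 46.02617250632887
charcoal 390 [[0.445, 0.081, 0.023], [0.494, 0.133, 0.049]]
side 0.05 4470 z [0.25 0.3  0.53] y [-0.1  -0.01  0.3 ]
side 0.1 1193 z [0.27 0.32 0.36] y [0.29 0.3  0.3 ]
side 0.15 1777 z [0.26 0.33 0.38] y [0.07 0.29 0.3 ]
side 0.2 1078 z [0.26 0.33 0.41] y [0.06 0.07 0.3 ]
side 0.25 369 z [0.25 0.27 0.29] y [0.04 0.05 0.06]
side 0.3 15 z [0.25 0.25 0.25] y [0.04 0.05 0.05]
side 0.4 5990 z [0.26 0.43 0.53] y [0.09 0.12 0.17]
side 0.45 2815 z [0.32 0.46 0.53] y [0.11 0.12 0.15]
side ((0.48871636390686035, 0.20877449214458466), (0.06127290055155754, 0.033652063459157944), 44.51469802856445) long axis 44.440515175028764
charcoal 447 [[0.434, 0.074, 0.021], [0.472, 0.108, 0.049]]
[ 0.16   0.126 -0.223  1.223  0.     0.397]
```

View pics/scene1b.png

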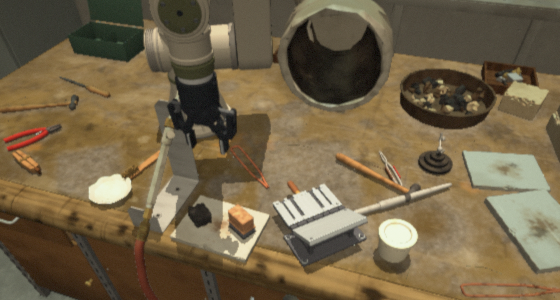

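```bash
python3 - <<'E'
from h import *
a=np.radians(45);s=np.array([np.cos(a),np.sin(a),0]);l=np.array([-s[1],s[0],0])
delta([.489,.211,.15],np.column_stack([-s,l,-Z]))
E
```

```text
t 7.5 tcp [0.4498 0.1537 0.2194] F [-0.2 -0.1  0. ] gap 0.0648 shift [-0.0247  0.0648  0.0694] turn [ 1.000e-02 -3.000e-02 -5.856e+01]
```

```bash
python3 -m creep '[[-0.005,0.015,0,0,0,-8],[-0.01,0.03,0.01,0,0,-16],[-0.015,0.045,0.02,0,0,-24],[-0.02,0.055,0.03,0,0,-32],[-0.0245,0.065,0.04,0,0,-40],[-0.0245,0.065,0.05,0,0,-48],[-0.0245,0.065,0.06,0,0,-56],[-0.0245,0.065,0.07,0,0,-58.5]]' 
python3 - <<'E'
from h import *
a=np.radians(45);s=np.array([np.cos(a),np.sin(a),0]);l=np.array([-s[1],s[0],0])
delta([.489,.211,.037],np.column_stack([-s,l,-Z]))
im,d=env.read_camera("wrist");cv2.imwrite("pics/w2.png",im)
E
```

```text
clock: 8.3
tcp_pos: [0.4885, 0.212, 0.1491]
orientation: [-0.0, -0.386, 0.922, 0.0]
wrist_force: [0.9, -0.4, 0.5]
finger_gap: 0.0649
t 8.3 tcp [0.4885 0.212  0.1491] F [ 0.9 -0.4  0.5] gap 0.0649 shift [ 0.0004 -0.0011  0.1121] turn [ 0.01 -0.02  0.44]
```

View pics/w2.png

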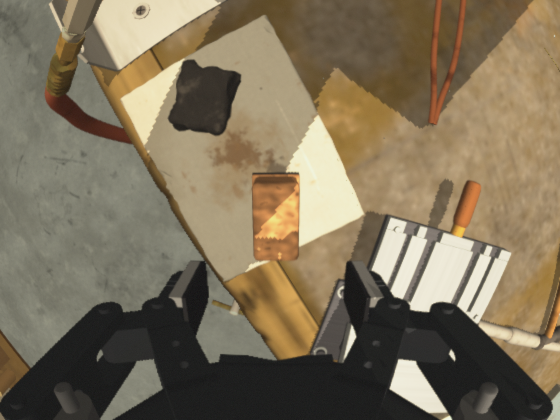

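The wrist view shows the block upright in the image at (276,215), aligned and centred between the fingers at x 207 and 347, with the charcoal well clear at (205,97). I'm descending.

```bash
python3 -m creep '[[0,-0.001,0.03,0,0,0],[0,-0.001,0.06,0,0,0],[0,-0.001,0.085,0,0,0],[0,-0.001,0.1,0,0,0],[0,-0.001,0.112,0,0,0],[0,-0.001,0.112,0,0,0],[0,-0.001,0.112,0,0,0],[0,-0.001,0.112,0,0,0]]' 
python3 -m creep '[[0,0,0,0,0,0],[0,0,0,0,0,0],[0,0,0,0,0,0],[0,0,0,0,0,0],[0,0,0,0,0,0],[0,0,0,0,0,0],[0,0,0,0,0,0],[0,0,0,0,0,0]]' 0.01 60
python3 -m creep '[[0,0,-0.002,0,0,0],[0,0,-0.005,0,0,0],[0,0,-0.02,0,0,0],[0,0,-0.05,0,0,0],[0,0,-0.09,0,0,0],[0,0,-0.12,0,0,0],[0,0,-0.13,0,0,0],[0,0,-0.13,0,0,0]]'
```

```text
clock: 9.15
tcp_pos: [0.4904, 0.2112, 0.0389]
orientation: [0.001, -0.383, 0.924, -0.0]
wrist_force: [-0.3, 0.3, -0.4]
finger_gap: 0.0649
clock: 9.95
tcp_pos: [0.4899, 0.211, 0.038]
orientation: [0.001, -0.383, 0.924, 0.0]
wrist_force: [0.6, 2.1, 3.0]
finger_gap: 0.0334
clock: 10.75
tcp_pos: [0.49, 0.2109, 0.1686]
orientation: [0.001, -0.383, 0.924, -0.0]
wrist_force: [-0.9, -0.6, -1.6]
finger_gap: 0.0333
```

```bash
cat >> h.py <<'E'
c28,s28=np.cos(np.radians(28)),np.sin(np.radians(28))
N=-s28*S+c28*Z;U=c28*S+s28*Z;F=sl(.6505,.100,.067)
FACE=np.column_stack([-U,L,-N])
def facepose(x,y,h): return F+x*U+y*L+(h+.023)*N
def facestate():
    st=env.get_state();d=st["tcp_pos"]-F;A=rot(st["orientation"])
    print("t",round(float(st["clock"]),2),"face x,y,h",[round(float(v),4) for v in (d@U,d@L,d@N-.023)],"tilt err",np.degrees((A.inv()*R.from_matrix(FACE)).as_rotvec()).round(2),"F U,L,N",[round(float(st["wrist_force"]@v),2) for v in (U,L,N)],"gap",round(float(st["finger_gap"]),4))
E
python3 - <<'E'
from h import *
delta(facepose(0,.052,.08),FACE)
E
```

```text
t 10.75 tcp [0.49   0.2109 0.1686] F [-0.9 -0.6 -1.6] gap 0.0333 shift [-0.1254  0.197   0.0106] turn [  3.41 -27.76  13.93]
```

```bash
python3 -m creep '[[-0.016,0.025,-0.005,0.4,-3.5,1.7],[-0.031,0.05,-0.01,0.9,-7,3.5],[-0.047,0.075,-0.01,1.3,-10.5,5.2],[-0.063,0.1,-0.01,1.7,-14,7],[-0.078,0.125,-0.005,2.1,-17.5,8.7],[-0.095,0.15,0,2.6,-21,10.5],[-0.11,0.175,0.005,3,-24.5,12.2],[-0.1255,0.197,0.0105,3.4,-27.8,13.9]]'
python3 -m creep '[[0,0,0,0,0,0],[0,0,0,0,0,0],[0,0,0,0,0,0],[0,0,0,0,0,0],[0,0,0,0,0,0],[0,0,0,0,0,0],[0,0,0,0,0,0],[0,0,0,0,0,0]]'
python3 - <<'E'
from h import *
facestate()
delta(facepose(0,.052,.01),FACE)
a,_=env.read_camera("scene");b,_=env.read_camera("side")
cv2.imwrite("pics/m3.png",np.hstack([cv2.resize(a[120:280,220:440],(440,320)),cv2.resize(b[120:280,200:360],(320,320))]))
E
```

```text
clock: 11.55
tcp_pos: [0.4365, 0.4384, 0.1538]
orientation: [0.231, -0.257, 0.936, 0.064]
wrist_force: [0.7, -0.2, -1.8]
finger_gap: 0.0332
clock: 12.35
tcp_pos: [0.4391, 0.4387, 0.1575]
orientation: [0.233, -0.258, 0.936, 0.065]
wrist_force: [-0.3, 0.8, -1.7]
finger_gap: 0.0331
t 12.35 face x,y,h [-0.0005, 0.052, 0.0797] tilt err [ 0.05 -0.05 -0.02] F U,L,N [-0.69, 0.83, -1.61] gap 0.0331
t 12.35 tcp [0.4391 0.4387 0.1575] F [-0.3  0.8 -1.7] gap 0.0331 shift [-0.0005 -0.0001  0.0697] turn [ 0.05 -0.05 -0.02]
```

View pics/m3.png

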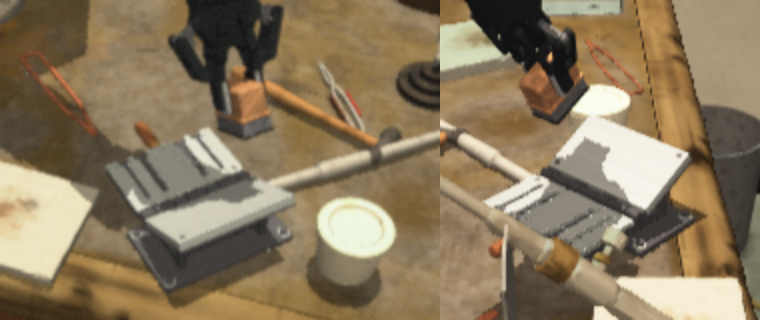

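The block is held square and tilted parallel to the face, above its left end, and the cup is clear at (355,235). I'm approaching now.

```bash
python3 -m creep '[[0,0,0.015,0,0,0],[0,0,0.03,0,0,0],[0,0,0.045,0,0,0],[0,0,0.058,0,0,0],[0,0,0.066,0,0,0],[0,0,0.071,0,0,0],[0,0,0.074,0,0,0],[0,0,0.076,0,0,0]]'
python3 -c "from h import *;facestate()"
python3 -m creep '[[0,0,0.0005,0,0,0],[0,0,0.001,0,0,0],[0,0,0.0015,0,0,0],[0,0,0.002,0,0,0],[0,0,0.0025,0,0,0],[0,0,0.003,0,0,0],[0,0,0.0035,0,0,0],[0,0,0.0035,0,0,0]]'
python3 -c "from h import *;facestate()"
```

```text
clock: 13.25
tcp_pos: [0.4696, 0.4573, 0.0903]
orientation: [0.233, -0.258, 0.936, 0.065]
wrist_force: [-0.5, -0.4, -1.0]
finger_gap: 0.0332
t 13.25 face x,y,h [-0.0005, 0.0524, 0.0036] tilt err [ 0.06 -0.04  0.  ] F U,L,N [-1.02, -0.05, -0.59] gap 0.0332
clock: 14.05
tcp_pos: [0.471, 0.4582, 0.0874]
orientation: [0.233, -0.258, 0.935, 0.065]
wrist_force: [-2.2, -1.8, 2.4]
finger_gap: 0.0332
t 14.05 face x,y,h [-0.0004, 0.0524, 0.0004] tilt err [ 0.07 -0.03  0.  ] F U,L,N [-1.37, -0.46, 3.43] gap 0.0332
```

```bash
python3 -m creep '[[0,0,0.0005,0,0,0],[0,0,0.001,0,0,0],[0,0,0.0012,0,0,0],[0,0,0.0012,0,0,0],[0,0,0.0012,0,0,0],[0,0,0.0012,0,0,0],[0,0,0.0012,0,0,0],[0,0,0.0012,0,0,0]]'
for i in 1 2 3; do python3 -c "from h import *;facestate();env.read_camera('side')"; done
```

```text
clock: 14.85
tcp_pos: [0.4715, 0.4585, 0.0864]
orientation: [0.233, -0.258, 0.935, 0.065]
wrist_force: [-4.5, -2.3, 4.5]
finger_gap: 0.0332
t 14.85 face x,y,h [-0.0004, 0.0524, -0.0008] tilt err [ 0.07 -0.03  0.  ] F U,L,N [-2.33, 0.28, 6.36] gap 0.0332
t 14.9 face x,y,h [-0.0004, 0.0524, -0.0009] tilt err [ 0.07 -0.03  0.  ] F U,L,N [-1.12, 0.25, 6.53] gap 0.0331
t 14.95 face x,y,h [-0.0004, 0.0524, -0.0009] tilt err [ 0.07 -0.02  0.  ] F U,L,N [-1.24, -0.17, 6.7] gap 0.0331
```

```bash
python3 -m creep '[[0,-0.001,0,0,0,0],[0,-0.004,0,0,0,0],[0,-0.0075,0,0,0,0],[0,-0.011,0,0,0,0],[0,-0.0145,0,0,0,0],[0,-0.018,0,0,0,0],[0,-0.0215,0,0,0,0],[0,-0.025,0,0,0,0]]' >/dev/null
python3 -c "from h import *;facestate()"
```

```text
t 15.8 face x,y,h [-0.0, 0.0289, -0.0007] tilt err [0.27 0.01 0.06] F U,L,N [-1.61, 5.58, 6.31] gap 0.0332
```

```bash
python3 -m creep '[[0,-0.0035,0,0,0,0],[0,-0.007,0,0,0,0],[0,-0.0105,0,0,0,0],[0,-0.014,0,0,0,0],[0,-0.0175,0,0,0,0],[0,-0.021,0,0,0,0],[0,-0.0245,0,0,0,0],[0,-0.028,0,0,0,0]]' >/dev/null
python3 -c "from h import *;facestate()"
```

```text
t 16.6 face x,y,h [-0.0001, 0.0008, -0.0008] tilt err [0.26 0.01 0.06] F U,L,N [-0.89, 5.48, 6.48] gap 0.0331
```

```bash
python3 -m creep '[[0,-0.0035,0,0,0,0],[0,-0.007,0,0,0,0],[0,-0.0105,0,0,0,0],[0,-0.014,0,0,0,0],[0,-0.0175,0,0,0,0],[0,-0.021,0,0,0,0],[0,-0.0245,0,0,0,0],[0,-0.028,0,0,0,0]]' >/dev/null
python3 -c "from h import *;facestate()"
```

```text
t 17.4 face x,y,h [-0.0002, -0.0272, -0.0009] tilt err [ 0.26 -0.    0.06] F U,L,N [-0.29, 4.87, 7.0] gap 0.0333
```

```bash
python3 -m creep '[[0,-0.0035,0,0,0,0],[0,-0.007,0,0,0,0],[0,-0.0105,0,0,0,0],[0,-0.014,0,0,0,0],[0,-0.0175,0,0,0,0],[0,-0.021,0,0,0,0],[0,-0.0235,0,0,0,0],[0,-0.0255,0,0,0,0]]' >/dev/null
python3 -c "from h import *;facestate()"
python3 -m creep '[[0,0,0,0,0,0],[0,0,0,0,0,0],[0,0,0,0,0,0],[0,0,0,0,0,0],[0,0,0,0,0,0],[0,0,0,0,0,0],[0,0,0,0,0,0],[0,0,0,0,0,0]]' >/dev/null
python3 -c "from h import *;facestate()"
```

```text
t 18.2 face x,y,h [-0.0004, -0.0528, -0.0009] tilt err [ 0.25 -0.01  0.05] F U,L,N [-0.78, 5.77, 6.15] gap 0.0329
t 19.0 face x,y,h [-0.0003, -0.053, -0.001] tilt err [ 0.2  -0.01  0.05] F U,L,N [-1.11, 4.67, 6.4] gap 0.0331
```

```bash
python3 -m creep '[[0,0,-0.004,0,0,0],[0,0,-0.015,0,0,0],[0,0,-0.035,0,0,0],[0,0,-0.06,0,0,0],[0,0,-0.08,0,0,0],[0,0,-0.09,0,0,0],[0,0,-0.09,0,0,0],[0,0,-0.09,0,0,0]]'
python3 - <<'E'
from h import *
a=np.radians(45);s=np.array([np.cos(a),np.sin(a),0]);l=np.array([-s[1],s[0],0])
facestate()
delta([.49,.211,.12],np.column_stack([-s,l,-Z]))
E
```

```text
clock: 19.8
tcp_pos: [0.4897, 0.3449, 0.1651]
orientation: [0.233, -0.258, 0.936, 0.064]
wrist_force: [-0.4, 0.4, -1.8]
finger_gap: 0.0329
t 19.8 face x,y,h [-0.001, -0.0545, 0.0886] tilt err [ 0.04 -0.08 -0.01] F U,L,N [-0.95, 0.55, -1.48] gap 0.0329
t 19.8 tcp [0.4897 0.3449 0.1651] F [-0.4  0.4 -1.8] gap 0.0329 shift [ 0.0814 -0.1152  0.0077] turn [ -3.41  27.79 -13.92]
```

```bash
python3 -m creep '[[0.01,-0.0145,0.001,-0.4,3.5,-1.7],[0.02,-0.029,0.002,-0.9,7,-3.5],[0.0305,-0.043,0.003,-1.3,10.5,-5.2],[0.0405,-0.0575,0.004,-1.7,14,-7],[0.051,-0.072,0.005,-2.1,17.5,-8.7],[0.061,-0.0865,0.006,-2.6,21,-10.5],[0.071,-0.101,0.007,-3,24.4,-12.2],[0.0815,-0.115,0.0075,-3.4,27.8,-13.9]]'
python3 -m creep '[[0,0,0,0,0,0],[0,0,0.02,0,0,0],[0,0,0.04,0,0,0],[0,0,0.06,0,0,0],[0,0,0.07,0,0,0],[0,0,0.075,0,0,0],[0,0,0.075,0,0,0],[0,0,0.075,0,0,0]]'
python3 - <<'E'
from h import *
a=np.radians(45);s=np.array([np.cos(a),np.sin(a),0]);l=np.array([-s[1],s[0],0])
delta([.49,.211,.038],np.column_stack([-s,l,-Z]))
a,_=env.read_camera("scene");b,_=env.read_camera("side")
cv2.imwrite("pics/m4.png",np.hstack([cv2.resize(a[180:270,170:290],(440,330),interpolation=2),cv2.resize(b[220:340,260:380],(330,330),interpolation=2)]))
E
```

```text
clock: 20.6
tcp_pos: [0.49, 0.2105, 0.1189]
orientation: [-0.002, -0.383, 0.924, -0.0]
wrist_force: [0.7, -0.2, -1.7]
finger_gap: 0.0335
clock: 21.4
tcp_pos: [0.4905, 0.2117, 0.0462]
orientation: [0.001, -0.383, 0.924, -0.0]
wrist_force: [-0.6, -0.6, -1.8]
finger_gap: 0.0334
t 21.4 tcp [0.4905 0.2117 0.0462] F [-0.6 -0.6 -1.8] gap 0.0334 shift [ 0.0008 -0.0002  0.0082] turn [-0.04  0.08 -0.  ]
```

View pics/m4.png

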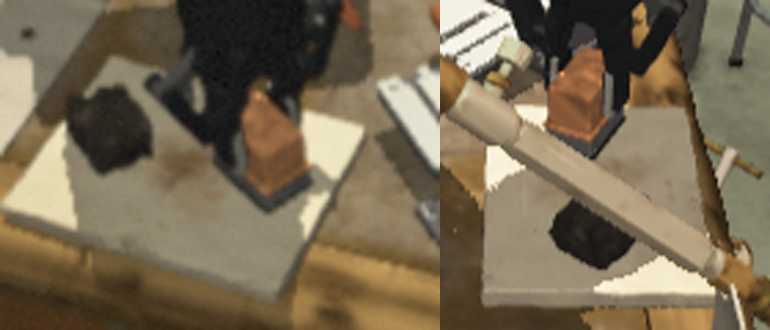

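The block is upright just above its old spot on the board, and the charcoal at (110,130) is undisturbed and clear of the fingers. I'm setting the block down gently and releasing it.

```bash
python3 -m creep '[[0,0,0.004,0,0,0],[0,0,0.006,0,0,0],[0,0,0.007,0,0,0],[0,0,0.008,0,0,0],[0,0,0.0085,0,0,0],[0,0,0.009,0,0,0],[0,0,0.009,0,0,0],[0,0,0.009,0,0,0]]'
python3 -m creep '[[0,0,0,0,0,0],[0,0,0,0,0,0],[0,0,0,0,0,0],[0,0,0,0,0,0],[0,0,0,0,0,0],[0,0,0,0,0,0],[0,0,0,0,0,0],[0,0,0,0,0,0]]' 0.065 20
python3 -m creep '[[0,0,-0.01,0,0,0],[0,0,-0.03,0,0,0],[0,0,-0.06,0,0,0],[0,0,-0.1,0,0,0],[0,0,-0.14,0,0,0],[0,0,-0.17,0,0,0],[0,0,-0.18,0,0,0],[0,0,-0.18,0,0,0]]'
python3 - <<'E'
from h import *
for n in("scene","side"):
    p=env.camera_params(n);im,d=env.read_camera(n);cv2.imwrite(f"pics/{n}9.png",im);P=cloud(p,d)
    hsv=cv2.cvtColor(im,cv2.COLOR_BGR2HSV).astype(int);x,y,z=P[...,0],P[...,1],P[...,2]
    m=(z>.062)&(z<.078)&(x>.4)&(x<.57)&(y>.13)&(y<.27)&(hsv[...,1]>90);q=P[m];print(n,len(q),"cork top",np.median(q,0).round(4))
    m=(z>.019)&(z<.06)&(hsv[...,2]<75)&(x>.4)&(x<.57)&(y>.05)&(y<.16);q=P[m];print("charcoal",len(q),np.percentile(q,[3,97],0).round(3).tolist())
    m=(z>.066)&(z<.08)&(P@L>.19)&(P@L<.33)&(P@S>.55)&(P@S<.8)&(hsv[...,1]<80)&(hsv[...,2]>140);print("cup",((P@S)[m].min()+(P@S)[m].max())/2,((P@L)[m].min()+(P@L)[m].max())/2)
    m=(P@S>.51)&(P@S<.58)&(P@L>.04)&(P@L<.16)&(z>.025)&(z<.06);q=P[m];print("leaf z",np.percentile(q[:,2],[5,50,95]).round(4))
a=cv2.imread("pics/scene9.png")[160:280,170:430];cv2.imwrite("pics/m5.png",cv2.resize(a,(780,360),interpolation=2))
E
```

```text
clock: 22.3
tcp_pos: [0.4901, 0.2114, 0.037]
orientation: [0.0, -0.383, 0.924, -0.0]
wrist_force: [-2.2, -0.9, 6.1]
finger_gap: 0.0332
clock: 23.1
tcp_pos: [0.4899, 0.2114, 0.0365]
orientation: [0.0, -0.383, 0.924, -0.0]
wrist_force: [-0.6, -0.2, 0.5]
finger_gap: 0.065
clock: 23.9
tcp_pos: [0.4909, 0.2117, 0.2185]
orientation: [0.002, -0.383, 0.924, -0.0]
wrist_force: [0.2, -0.3, -0.1]
finger_gap: 0.0649
scene 298 cork top [0.4939 0.2124 0.0686]
charcoal 389 [[0.444, 0.082, 0.025], [0.494, 0.133, 0.049]]
cup 0.7457366407251093 0.2263519289800542
leaf z [0.0345 0.0406 0.0432]
side 365 cork top [0.4878 0.2027 0.0695]
charcoal 440 [[0.434, 0.074, 0.021], [0.472, 0.108, 0.049]]
cup 0.7423652580477444 0.22348022951133478
leaf z [0.0365 0.0419 0.0438]
```

View pics/m5.png

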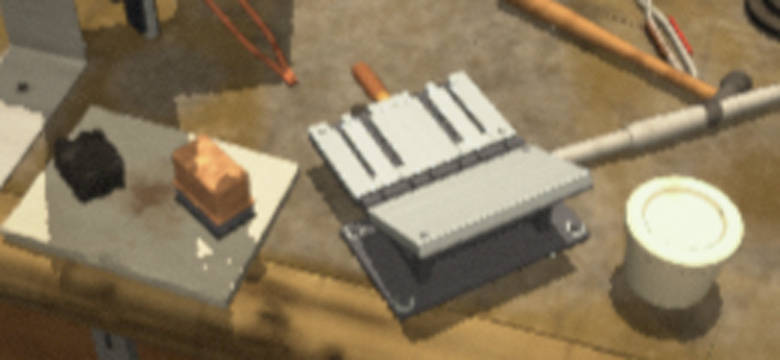

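The block stands on the board at crop (213,185), the mould is open, the charcoal and cup are where they started, and the arm is clear. I'm handing in.

```bash
python3 -c "from workcell import env;print(env.hand_in())"
```

```text
the job is handed in; nothing more can be done
None
```

The job is done and handed in, at about 24 s of the 64 s allowed; the interface gave no verdict.

- **Mould:** I folded the front half down to its stop by the wooden handle. Its surface measured within 0.4° of level from both cameras and was still flat at the end.
- **Stroke:** I drew the emery block across the face in one unbroken pass, from y = +52 mm to −53 mm. The wrist force readings put the pressure at about 7.5–8 N after adding the block's weight, and the tool stayed within 0.3° of the face angle. These come from the wrist and tool readings; I had no direct measure of the sponge or of the contact itself.
- **Finish:** The block is back on the board at its old spot, sole down and released. Its top measured 69–70 mm high, against 70 mm expected. The charcoal moved no more than about 1 mm and the cup about 2–3 mm at most, which is within camera error. The arm is clear of everything.

**Disagreements between checks:**
- The two fixed cameras differed by about 3–4 mm sideways, so I averaged them for the block and took a value between them for the face.
- One plane fit of the face from the side camera was bad because its outline caught the hinge area. I used the scene camera's fit instead, 27.97° against the stated 28°, and pressed by force.

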